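# Make up two auction lots from mixed stock

### The arm

A 6-joint arm with a two-finger parallel gripper is mounted at the origin on the work surface. World frame = base frame: x ahead of the robot, y to its left, z up, the work surface at z = 0. Lengths are in m, angles in rad, forces in N, time in s.
With the tool pointing down it reaches from about 0.35 to 0.775 m from the base axis. Payload 7.3 kg.
Tool frame: the origin (TCP) lies on the centre line of the jaws, within the pads' length; the fingertips stand 17 mm ahead of it and the grasp point (between the pads) lies 2 mm behind it (robot.tip_extent is the distance from the TCP to the fingertips, in m); z points along the fingers, y is the line along which they close (so a half turn about z gives the same grasp; the last joint's range is limited). The gripper opens to 92 mm and grips with 3 to 60 N. Pads are 19 mm wide; open, the fingers measure 130 mm over their backs; the gripper's body (75 mm by 190 mm) begins 47 mm behind the grasp point.
Start: joints at [-1.259, 0.342, 1.524, -0, 1.275, -0.146], TCP at [0.232, -0.471, 0.244] pointing down, gripper open.
Joint ranges: [-2.53, 2.53], [-0.77, 2.02], [0.04, 2.7], [-1, 4.14], [0.28, 2.66], [-3.11, 3.11]. Speed limits (rad/s): [2.57, 2.57, 3.14, 3.14, 3.14, 3.14].

### API

Orientations are given as [roll, pitch, yaw] about the fixed x, y, z axes, in that order (R = Rz(yaw) Ry(pitch) Rx(roll)).
In Python, from cell import robot gives the robot as it stands.
- The arm moves only by the tool step_arm, never from a script. Its argument "motion" is a list of rows, each a list of 2 entries, a list of its own where there are three numbers: the shift along the tool's x, y, z in units of 60 mm (1.0 is 60 mm), then the turn about the tool's z in rad. In form: [[[x, y, z], spin], ...]. A call has 1 to 10 rows; each row is the pose to reach, as a shift and turn from the pose commanded when the call began, along the tool's axes at that moment; what a row does not reach only later rows make up. A row lasts 1/8 s, in which the tool goes at most 62.5 mm and 10.7 degrees, less where a joint would pass 70% of its speed; a pose out of reach is approached as far as the arm can. A call with a gripper value outside its range is refused whole. "hand" is the closure in counts, from 0 (fully open) to 255 (shut), set as the call begins (left out, the last holds). The fingers move at their own pace and stop on an object; "squeeze" is the grip in N (left out, the last holds). Time passes only in rows, so rows that repeat a pose let the fingers close. It gives the time, the measured TCP pose, the force, the opening and the grip force at its end, in the units of the state.
- robot.observe(): the state, without advancing time (a new reading comes with each control period).
- robot.read_camera(name): name is "side" or "top" or "wrist"; returns a dict with "pixels" (400x640x3 uint8, red, green, blue), "intrinsics" (3x3 intrinsics, pixels), "k1" (the pictures are not rectified: a ray, as slopes to the right and down, at radius r is drawn at 1 + k1 r^2 times it, then the intrinsics apply), "xyz" and "rotation" of the camera in the world; the wrist camera has in their place "T_tool_cam" (4x4, takes a point from camera to tool coordinates, whose origin is the TCP and whose axes are the flange's). Camera axes: x right, y up, looking along -z (the intrinsics and any distortion apply to the point x, -y, -z); pixel columns grow to the right and rows downward; lengths in m; the calibration is good to about 2 mm. A picture is of the moment at which its call begins: read the wrist's pose just before it. There is no depth.
- robot.hand_in(): hands the job in; it is judged then, once.
The state is a dict: "time": time; "qpos": joint angles; "qvel": joint speeds; "joint_efforts": joint torques, N m; "tool_pos": TCP position; "tool_rot": TCP orientation; "contact_force": force on the tool from outside, world axes, zero at the start; "torque": the same for the moment, N m; "opening": finger opening in m; "grip_force": force on a finger pad.
Only numpy, scipy, OpenCV 4.12 (cv2) and the standard library are available. Lean on these libraries where they do the work, as an engineer would, in place of code of your own. Each camera call takes 0.05 s, during which the arm holds its last target. There are 200 camera calls.

### The job

Make up the two lots: the jar with the brass-coloured lid and the reel of red ribbon go in the wooden tray, one to a compartment; the stapler, the reel of silver wire and the roll of stretch film go in the blue tray, the stapler on its base along the long compartment and the other two in a square one each. Stand the jar, the reels and the roll (core up) upright, put each thing down rather than dropping it, and leave the reel of green ribbon and the jar with the black lid where they stand.

Things in the scene. Friction and masses are not known exactly. Their poses are not given: they have to be found in the camera images.
- jar_mid (a point): Clear glass jar with a brass-coloured lid: a loose thing; the point is on its axis, half-way up, z up along the axis; 90 mm high and 60 mm across its body, standing upright, about 0.22 kg
- ribbon_reel_mid (a point): Reel of red ribbon with black end flanges: a loose thing; the point is on its axis, half-way up, z up along the axis; 58 mm high, flanges 56 mm across (the winding is as good as flush with them, so it may be held anywhere on its side), standing on one end, the end face marked with a disc of the winding's colour, about 0.09 kg
- wire_reel_mid (a point): Reel of silver-grey wire with light grey end flanges: a loose thing; the point is on its axis, half-way up, z up along the axis; 58 mm high, flanges 56 mm across (the winding is as good as flush with them, so it may be held anywhere on its side), standing on one end, the end face marked with a disc of the winding's colour, about 0.22 kg
- film_roll_mid (a point): Hand roll of whitish stretch film on a brown cardboard core: a loose thing; the point is on its axis, half-way up, z up along the axis; 155 mm high in all, standing core up: the film is 68 mm across from the foot to 100 mm up, and above it the bare core, 40 mm across, stands out by 55 mm as a handle; about 0.28 kg
- stapler_mid (a point): Black desk stapler with a red thumb pad on the front half of its arm, standing on its base: a loose thing, 130 mm long, 36 mm wide at the base, 55 mm high at the middle (59 mm at the back end, 51 mm at the front); the point is at its centre, 28 mm above its underside, x along its length to the front, z up. The arm, 30 mm wide with flat upright sides, spans heights of about 31 to 55 mm above the underside at the middle and is the place to hold it; about 0.26 kg
- green_reel_mid (a point): Reel of green ribbon with black end flanges, not wanted: a loose thing; the point is on its axis, half-way up, z up along the axis; 58 mm high, flanges 56 mm across (the winding is as good as flush with them, so it may be held anywhere on its side), standing on one end, the end face marked with a disc of the winding's colour
- dark_jar_mid (a point): Clear glass jar with a black lid, not wanted: a loose thing; the point is on its axis, half-way up, z up along the axis; 90 mm high and 60 mm across, standing upright
- wooden_tray: Pale wooden tray with two square compartments, fixed to the table: 198 mm along its x by 102 mm along its y. Origin under the centre of its underside, z up. Floor 4 mm thick, all walls 6 mm thick, their tops 20 mm above the table. The compartments, each 90 mm square inside, are centred at x = +48 and -48 mm, y = 0
- blue_tray: Blue plastic tray with three compartments, fixed to the table: 198 mm along its x by 168 mm along its y. Origin under the centre of its underside, z up. Floor 4 mm thick, all walls 6 mm thick, their tops 20 mm above the table. Two square compartments, each 90 mm square inside, are centred at x = +48 and -48 mm, y = +33 mm; one long compartment, 186 mm along x by 60 mm along y inside, is centred at x = 0, y = -48 mm

How it is judged:
At the end, for the whole second after the job is handed in: Jar, red reel (wooden tray), wire reel, film roll (blue) each upright (0.1 rad) on the floor of a square compartment, within 22 mm of its centre on each axis; stapler on its base in the long one, within 18 mm of its midline, 40 mm along; all released, at rest; green reel, dark jar moved < 30 mm ((x of jar_mid in the frame of wooden_tray between -0.07 and -0.026 m or x of jar_mid in the frame of wooden_tray between 0.026 and 0.07 m) and y of jar_mid in the frame of wooden_tray between -0.022 and 0.022 m and z of jar_mid in the frame of wooden_tray between 0.044 and 0.054 m and angle between each of jar_mid, ribbon_reel_mid, wire_reel_mid, film_roll_mid, stapler_mid, green_reel_mid, dark_jar_mid's own z axis and vertical below 0.1 rad and (x of ribbon_reel_mid in the frame of wooden_tray between -0.07 and -0.026 m or x of ribbon_reel_mid in the frame of wooden_tray between 0.026 and 0.07 m) and y of ribbon_reel_mid in the frame of wooden_tray between -0.022 and 0.022 m and z of ribbon_reel_mid in the frame of wooden_tray between 0.028 and 0.038 m and (x of wire_reel_mid in the frame of blue_tray between -0.07 and -0.026 m or x of wire_reel_mid in the frame of blue_tray between 0.026 and 0.07 m) and y of wire_reel_mid in the frame of blue_tray between 0.011 and 0.055 m and z of wire_reel_mid in the frame of blue_tray between 0.028 and 0.038 m and (x of film_roll_mid in the frame of blue_tray between -0.07 and -0.026 m or x of film_roll_mid in the frame of blue_tray between 0.026 and 0.07 m) and y of film_roll_mid in the frame of blue_tray between 0.011 and 0.055 m and z of film_roll_mid in the frame of blue_tray between 0.0765 and 0.0865 m and x of stapler_mid in the frame of blue_tray between -0.04 and 0.04 m and y of stapler_mid in the frame of blue_tray between -0.066 and -0.03 m and z of stapler_mid in the frame of blue_tray between 0.027 and 0.037 m and angle between the x axis of stapler_mid and the x axis of blue_tray, either way round below 0.3 rad and linear speed of each of jar, ribbon_reel, wire_reel, film_roll, stapler below 0.02 m/s and distance of each of green_reel_mid, dark_jar_mid from where it was at the start of the episode below 0.03 m); the robot touches nothing.
It fails at once if One of the five wanted things is dropped (falls freely by more than about 25 mm: faster than 0.7 m/s with no finger on it) ((linear speed of jar above 0.7 m/s and contact force between the fingers and jar below 0.05 N) or (linear speed of ribbon_reel above 0.7 m/s and contact force between the fingers and ribbon_reel below 0.05 N) or (linear speed of wire_reel above 0.7 m/s and contact force between the fingers and wire_reel below 0.05 N) or (linear speed of film_roll above 0.7 m/s and contact force between the fingers and film_roll below 0.05 N) or (linear speed of stapler above 0.7 m/s and contact force between the fingers and stapler below 0.05 N)).
It fails at once if The reel of green ribbon is knocked over or pushed away (30 mm) (distance of green_reel_mid from where it was at the start of the episode above 0.03 m or angle between green_reel_mid's own z axis and vertical above 0.5 rad).
It fails at once if The jar with the black lid is knocked over or pushed away (30 mm) (distance of dark_jar_mid from where it was at the start of the episode above 0.03 m or angle between dark_jar_mid's own z axis and vertical above 0.5 rad).
It also fails if it takes over 128 s, if anything falls off the work surface, if the arm or the gripper's body presses on something with over 40 N, if the wrist force passes 120 N, or if a joint passes its speed limit or range.

## Working session

There is one attempt and no reset: what is moved stays moved. The work goes in short steps, Python scripts to look and compute and a tool call to move; the robot and the scene stay as the last step left them, time stands still between calls to the robot, and variables do not carry over. Pictures are saved under pics/ and viewed, at most 14 in all, crops included, and the job is handed in when it is done.

Besides the shell and the picture viewer there is one more tool, called after ">>>" as name(argument=value, ...), one argument or row to a line, values as JSON. step_arm: Moves the arm, as the interface text tells. Its arguments: {"type":"object","properties":{"motion":{"type":"array"},"hand":{"type":"number"},"squeeze":{"type":"number"}},"required":["motion"]}

```bash
ls; mkdir -p pics; python3 - <<'E'
from cell import robot
import cv2
s=robot.observe(); print(s['time'],s['tool_pos'],s['tool_rot'],s['opening'])
for n in ['top','side']:
    c=robot.read_camera(n); cv2.imwrite(f'pics/{n}0.png',c['pixels'][:,:,::-1])
    print(n,c['intrinsics'],c['k1'],c['xyz'],c['rotation'])
E
```

```text
pics
0.0 [ 0.23192281 -0.47057756  0.24303013] [-3.14006554e+00 -2.22179256e-04  4.57782759e-01] 0.09178188437996435
top [[405.48317955   0.         322.10270528]
 [  0.         405.48317955 201.22761886]
 [  0.           0.           1.        ]] -0.04856895156119545 [0.40999903 0.00854387 0.96555289] [ 0.14724237 -0.02899869 -1.54455044]
side [[425.67834612   0.         322.40722944]
 [  0.         425.67834612 199.57755686]
 [  0.           0.           1.        ]] -0.02043989032835668 [0.30376514 0.62446165 0.68080103] [ 0.83758295  0.01701258 -2.76978691]
```

View pics/top0.png

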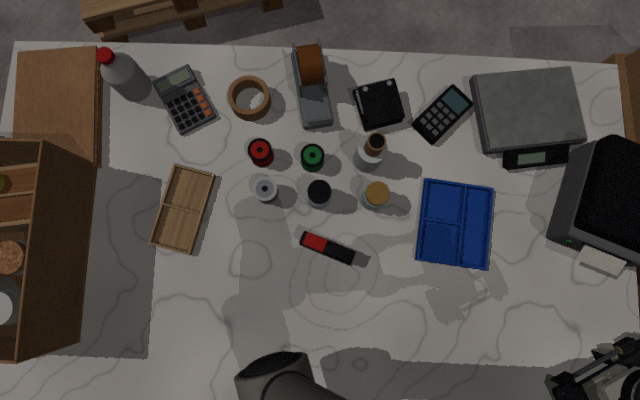

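View pics/side0.png

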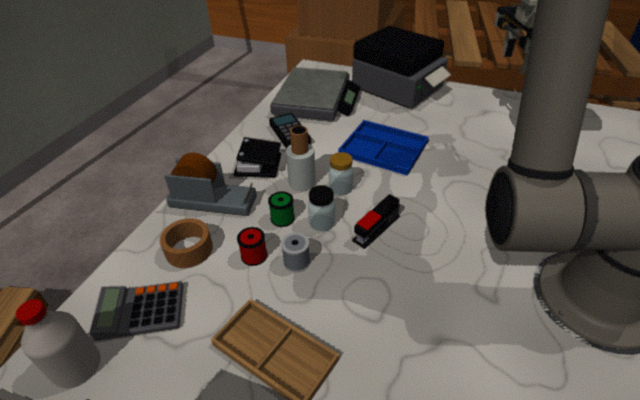

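The top view shows two rows of objects: red (260,147), green (313,155) and film core (375,142) in the back row, then wire (264,186), dark jar (319,190) and brass jar (377,193). The stapler is at (328,247) with its red pad to the left. The wooden tray is at (183,209) and the blue tray at (455,224).

```bash
cat > h.py <<'E'
import numpy as np, cv2
from scipy.spatial.transform import Rotation as R
def ray(c,uv,T=None):
    K=c['intrinsics']
    p=cv2.undistortPoints(np.array(uv,float).reshape(-1,1,2),K,np.array([c['k1'],0,0,0,0.]))[:,0]
    # drawn = (1+k1 r^2)*ray : matches OpenCV's radial model
    d=np.c_[p[:,0],-p[:,1],-np.ones(len(p))]
    if T is None: o=np.array(c['xyz']); M=R.from_euler('xyz',c['rotation']).as_matrix()
    else: o=T[:3,3]; M=T[:3,:3]
    return o,d@M.T
def cast(c,uv,z,T=None):
    o,d=ray(c,uv,T); return o+d*((z-o[2])/d[:,2])[:,None]
def pix(c,P):
    M=R.from_euler('xyz',c['rotation']).as_matrix()
    q=(np.atleast_2d(P)-c['xyz'])@M; q=np.c_[q[:,0],-q[:,1],-q[:,2]]
    return cv2.projectPoints(q,np.zeros(3),np.zeros(3),c['intrinsics'],np.array([c['k1'],0,0,0,0.]))[0][:,0]
E
python3 - <<'E'
from h import *
from cell import robot
np.set_printoptions(precision=4,suppress=True)
c=robot.read_camera('top'); im=c['pixels']; 
hsv=cv2.cvtColor(im,cv2.COLOR_RGB2HSV)
def blob(lo,hi,box):
    m=cv2.inRange(hsv,lo,hi); k=np.zeros_like(m); x0,y0,x1,y1=box; k[y0:y1,x0:x1]=m[y0:y1,x0:x1]
    k=cv2.morphologyEx(k,cv2.MORPH_CLOSE,np.ones((5,5)))
    cs=cv2.findContours(k,cv2.RETR_EXTERNAL,cv2.CHAIN_APPROX_NONE)[0]
    return max(cs,key=cv2.contourArea)
for n,lo,hi,box in [('blue',(105,120,40),(125,255,255),(400,160,510,290)),('wood',(8,50,60),(25,255,255),(140,155,225,260))]:
    k=blob(lo,hi,box); p=cast(c,k.reshape(-1,2),0.02)[:,:2].astype(np.float32)
    r=cv2.minAreaRect(p); print(n,r, cv2.boxPoints(r).tolist())
k=blob((10,80,60),(30,255,255),(360,180,395,210)); p=cv2.minEnclosingCircle(k); print('brass',p,cast(c,[p[0]],.09))
crop=im[120:280,140:510]; cv2.imwrite('pics/crop.png',cv2.resize(crop[:, 90:270],None,fx=4,fy=4,interpolation=cv2.INTER_CUBIC)[:600,:,::-1])
print(robot.observe()['time'])
E
```

```text
blue ((0.5083940029144287, -0.3316682279109955), (0.1709975153207779, 0.19773055613040924), 83.12328338623047) [[0.4000028967857361, -0.404714435338974], [0.5963110327720642, -0.42838940024375916], [0.6167851090431213, -0.25862202048301697], [0.4204769730567932, -0.2349470555782318]]
wood ((0.5237463712692261, 0.3143063485622406), (0.10459151118993759, 0.19912107288837433), 76.30976867675781) [[0.4146374464035034, 0.28705957531929016], [0.6081013679504395, 0.2399331033229828], [0.6328552961349487, 0.34155312180519104], [0.4393913745880127, 0.3886795938014984]]
brass ((377.2298889160156, 192.8936767578125), 11.957195281982422) [[ 0.5628 -0.1343  0.09  ]]
0.15
```

View pics/crop.png

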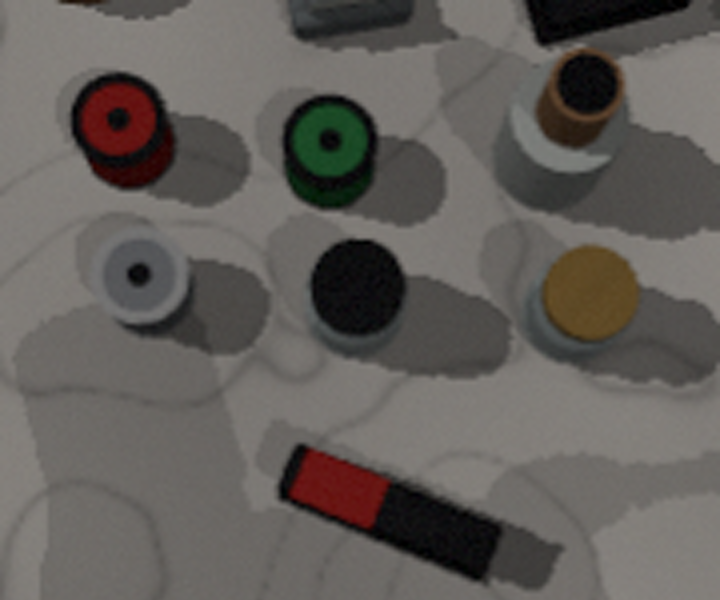

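The crop shows the reel holes clearly: red (118,118), green (329,139), wire (138,273). The lids are at dark (357,287) and brass (590,293), the film core mouth at (588,83), and the stapler's arm corners at (306,447), (281,498), (500,528) and (487,578).

```bash
python3 - <<'E'
from h import *
from cell import robot
np.set_printoptions(precision=4,suppress=True)
c=robot.read_camera('top'); s=robot.read_camera('side')
f=lambda u,v:[(u+.5)/4+229.5,(v+.5)/4+119.5]
P={'red':(118,118,.058),'green':(329,139,.058),'wire':(138,273,.058),'film':(588,83,.155),'dark':(357,287,.09),'brass':(590,293,.09),
'stF1':(306,447,.051),'stF2':(281,498,.051),'stB1':(500,528,.059),'stB2':(487,578,.059)}
for n,(u,v,z) in P.items():
    p=cast(c,[f(u,v)],z)[0]; print(n,p,'side px',pix(s,p))
E
```

```text
red [0.6621 0.1339 0.058 ] side px [[250.2693 235.2305]]
green [0.6536 0.0122 0.058 ] side px [[280.1744 198.2843]]
wire [0.5719 0.118  0.058 ] side px [[294.4521 241.3781]]
film [ 0.6622 -0.1219  0.155 ] side px [[298.6743 128.6321]]
dark [ 0.5621 -0.0058  0.09  ] side px [[321.6066 191.6752]]
brass [ 0.5628 -0.1341  0.09  ] side px [[341.4366 157.6784]]
stF1 [0.4766 0.0198 0.051 ] side px [[355.7377 222.6882]]
stF2 [0.4476 0.0329 0.051 ] side px [[367.2964 230.4599]]
stB1 [ 0.4339 -0.0896  0.059 ] side px [[389.4435 192.048 ]]
stB2 [ 0.4062 -0.0828  0.059 ] side px [[401.0059 196.8318]]
```

```bash
cat > legs.py <<'E'
import sys,ast
from h import *
from cell import robot
def legs(*T):
    s=robot.observe(); p=np.array(s['tool_pos']); M=R.from_euler('xyz',s['tool_rot']).as_matrix(); yaw=s['tool_rot'][2]
    print('t %.2f'%s['time'],np.round(p,4),'yaw %.3f'%yaw,'open %.3f grip %.1f'%(s['opening'],s['grip_force']),'F',np.round(s['contact_force'],1))
    for x,y,z,w in T:
        q=np.array([x,y,z]); dw=(yaw-w+np.pi)%(2*np.pi)-np.pi
        print((x,y,z,w),'->',np.round(M.T@(q-p)/.06,3),'spin %.3f'%dw,'dist mm %.0f'%(1e3*np.linalg.norm(q-p)))
        p=q; yaw=w; M=R.from_euler('xyz',[np.pi,0,w]).as_matrix()
E
python3 -c "
from legs import legs
legs((.441,-.030,.15,1.213),(.441,-.030,.048,1.213),(.441,-.030,.15,1.213),(.5022,-.382,.15,-.12),(.5022,-.382,.054,-.12))"
```

```text
t 0.25 [ 0.232  -0.4708  0.2434] yaw 0.458 open 0.091 grip 0.0 F [0.7 0.1 0.6]
(0.441, -0.03, 0.15, 1.213) -> [ 6.372 -5.049  1.561] spin -0.755 dist mm 497
(0.441, -0.03, 0.048, 1.213) -> [ 0.  -0.   1.7] spin 0.000 dist mm 102
(0.441, -0.03, 0.15, 1.213) -> [ 0.   0.  -1.7] spin 0.000 dist mm 102
(0.5022, -0.382, 0.15, -0.12) -> [-5.138  3.01   0.   ] spin 1.333 dist mm 357
(0.5022, -0.382, 0.054, -0.12) -> [ 0.  -0.   1.6] spin 0.000 dist mm 96
```

>>> step_arm(
  motion=[
    [[0,0,0],0],
  ],
  hand=60,
  squeeze=30,
)

```text
time: 0.38
tool_pos: [0.232, -0.4709, 0.2436]
tool_rot: [-3.141, -0.0, 0.458]
contact_force: [-0.3, -0.7, -0.9]
opening: 0.0855
grip_force: 0.0
```

>>> step_arm(
  motion=[
    [[6.372,-5.049,1.0],-0.755],
    [[6.372,-5.049,1.0],-0.755],
    [[6.372,-5.049,1.0],-0.755],
    [[6.372,-5.049,1.0],-0.755],
    [[6.372,-5.049,1.0],-0.755],
    [[6.372,-5.049,1.0],-0.755],
    [[6.372,-5.049,1.0],-0.755],
    [[6.372,-5.049,1.56],-0.755],
    [[6.372,-5.049,1.56],-0.755],
    [[6.372,-5.049,1.56],-0.755],
  ],
)

```text
time: 1.62
tool_pos: [0.4411, -0.0303, 0.1501]
tool_rot: [-3.141, 0.0, 1.214]
contact_force: [0.2, -0.4, 0.0]
opening: 0.0701
grip_force: 0.0
```

>>> step_arm(
  motion=[
    [[0,0,0],0],
    [[0,0,0],0],
  ],
)

```text
time: 1.88
tool_pos: [0.4413, -0.0314, 0.1508]
tool_rot: [3.14, -0.0, 1.211]
contact_force: [0.5, 0.7, 0.2]
opening: 0.0701
grip_force: 0.0
```

```bash
python3 - <<'E'
from legs import *
legs((.441,-.030,.15,1.213),(.441,-.030,.048,1.213))
s=robot.observe(); c=robot.read_camera('wrist'); cv2.imwrite('pics/w1.png',c['pixels'][:,:,::-1])
T=np.eye(4); T[:3,:3]=R.from_euler('xyz',s['tool_rot']).as_matrix(); T[:3,3]=s['tool_pos']
print(c['T_tool_cam'],c['intrinsics'],c['k1'])
E
```

```text
t 1.88 [ 0.4413 -0.0314  0.1508] yaw 1.211 open 0.070 grip 0.0 F [0.5 0.7 0.2]
(0.441, -0.03, 0.15, 1.213) -> [ 0.019 -0.013  0.014] spin -0.002 dist mm 2
(0.441, -0.03, 0.048, 1.213) -> [ 0.  -0.   1.7] spin 0.000 dist mm 102
[[ 5.10247071e-07  9.52543670e-01  3.04401966e-01  8.13890934e-02]
 [ 9.99999729e-01 -2.24516352e-04  7.00887008e-04  2.17500670e-05]
 [ 7.35968702e-04  3.04401883e-01 -9.52543412e-01 -1.40024043e-01]
 [ 0.00000000e+00  0.00000000e+00  0.00000000e+00  1.00000000e+00]] [[292.24454676   0.         319.5416465 ]
 [  0.         292.24454676 199.66431995]
 [  0.           0.           1.        ]] -0.0518124986734472
```

View pics/w1.png

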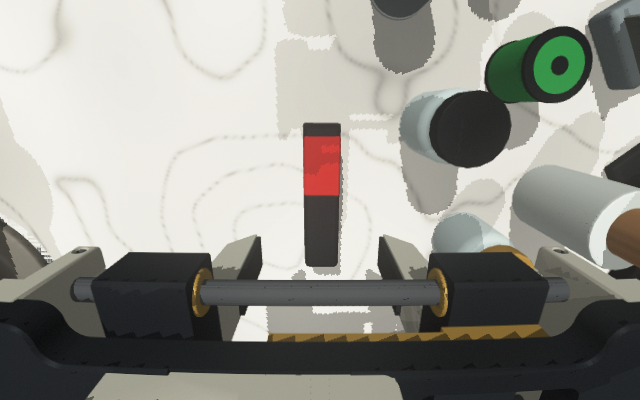

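The stapler lies upright in the picture at columns 304–340, centred between the jaws. It needs no correction, so I descend and grip.

>>> step_arm(
  motion=[
    [[0,0,0.8],0],
    [[0,0,1.4],0],
    [[0,0,1.7],0],
    [[0,0,1.7],0],
  ],
)

```text
time: 2.42
tool_pos: [0.4404, -0.0306, 0.0474]
tool_rot: [-3.139, 0.0, 1.212]
contact_force: [-0.5, 0.1, 0.7]
opening: 0.07
grip_force: 0.0
```

>>> step_arm(
  motion=[
    [[0,0,0],0],
    [[0,0,0],0],
    [[0,0,0],0],
    [[0,0,0],0],
    [[0,0,0],0],
  ],
  hand=200,
  squeeze=35,
)

```text
time: 3.05
tool_pos: [0.4416, -0.0303, 0.0484]
tool_rot: [3.14, -0.0, 1.213]
contact_force: [0.5, -0.6, 1.8]
opening: 0.0297
grip_force: 35.0
```

>>> step_arm(
  motion=[
    [[0,0,-0.4],0],
    [[0,0,-0.9],0],
    [[0,0,-1.4],0],
    [[0,0,-1.7],0],
    [[0,0,-1.7],0],
  ],
)

```text
time: 3.68
tool_pos: [0.4415, -0.0303, 0.1508]
tool_rot: [3.139, -0.0, 1.213]
contact_force: [0.2, -0.1, -2.9]
opening: 0.0299
grip_force: 35.0
```

```bash
python3 - <<'E'
from legs import *
legs((.5022,-.382,.15,-.12),(.5022,-.382,.054,-.12))
c=robot.read_camera('wrist'); cv2.imwrite('pics/w2.png',c['pixels'][:,:,::-1])
E
```

```text
t 3.67 [ 0.4415 -0.0303  0.1508] yaw 1.213 open 0.030 grip 35.0 F [ 0.2 -0.1 -2.9]
(0.5022, -0.382, 0.15, -0.12) -> [-5.136  3.     0.02 ] spin 1.333 dist mm 357
(0.5022, -0.382, 0.054, -0.12) -> [ 0.  -0.   1.6] spin 0.000 dist mm 96
```

>>> step_arm(
  motion=[
    [[-0.4,0.25,0],0.1],
    [[-1.0,0.58,0],0.26],
    [[-1.6,0.93,0],0.42],
    [[-2.2,1.28,0],0.58],
    [[-2.8,1.63,0],0.74],
    [[-3.4,1.98,0],0.9],
    [[-4.0,2.33,0],1.05],
    [[-4.6,2.68,0],1.2],
    [[-5.0,2.92,0],1.3],
    [[-5.136,3.0,0],1.333],
  ],
)

```text
time: 4.97
tool_pos: [0.501, -0.3828, 0.1478]
tool_rot: [-3.14, 0.003, -0.123]
contact_force: [0.6, 0.2, -2.7]
opening: 0.0298
grip_force: 35.0
```

>>> step_arm(
  motion=[
    [[0,0,0.4],0],
    [[0,0,0.8],0],
    [[0,0,1.2],0],
    [[0,0,1.5],0],
    [[0,0,1.59],0],
    [[0,0,1.59],0],
    [[0,0,1.59],0],
  ],
)

```text
time: 5.85
tool_pos: [0.5022, -0.3823, 0.0557]
tool_rot: [3.14, -0.001, -0.12]
contact_force: [-0.8, -0.4, -2.3]
opening: 0.0298
grip_force: 35.0
```

```bash
python3 - <<'E'
from legs import *
legs((.5022,-.382,.053,-.12))
c=robot.read_camera('side'); cv2.imwrite('pics/s2.png',cv2.resize(c['pixels'][60:240,280:520,::-1],None,fx=3,fy=3))
E
```

```text
t 5.85 [ 0.5022 -0.3823  0.0557] yaw -0.120 open 0.030 grip 35.0 F [-0.8 -0.4 -2.3]
(0.5022, -0.382, 0.053, -0.12) -> [-0.001 -0.005  0.046] spin -0.000 dist mm 3
```

View pics/s2.png

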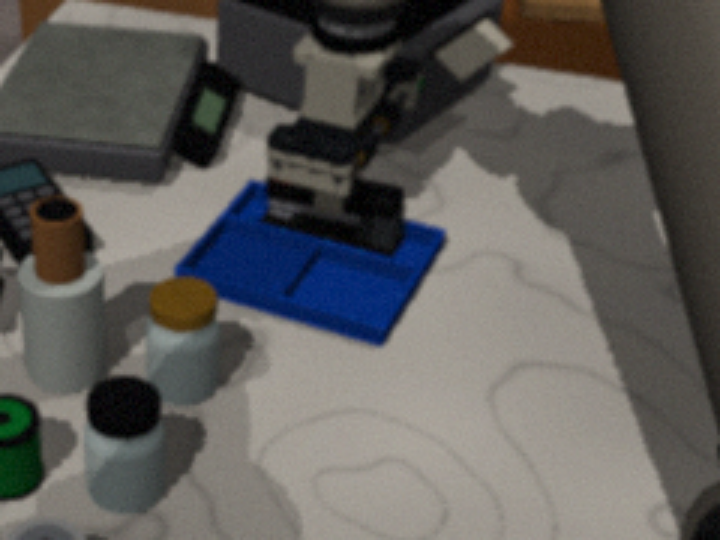

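The stapler sits over the long compartment, inside the walls at about (335,220) in the crop. I lower it the last 3 mm and release.

>>> step_arm(
  motion=[
    [[0,0,0.03],0],
    [[0,0,0.055],0],
    [[0,0,0.055],0],
    [[0,0,0.055],0],
  ],
)

```text
time: 6.4
tool_pos: [0.5019, -0.3821, 0.0524]
tool_rot: [3.141, -0.001, -0.12]
contact_force: [-2.2, 0.9, 5.9]
opening: 0.0296
grip_force: 35.0
```

>>> step_arm(
  motion=[
    [[0,0,0],0],
    [[0,0,0],0],
    [[0,0,0],0],
    [[0,0,0],0],
    [[0,0,-0.3],0],
    [[0,0,-0.8],0],
    [[0,0,-1.4],0],
    [[0,0,-2.1],0],
    [[0,0,-2.5],0],
    [[0,0,-2.5],0],
  ],
  hand=80,
)

```text
time: 7.65
tool_pos: [0.5026, -0.3827, 0.2048]
tool_rot: [3.138, -0.005, -0.12]
contact_force: [0.8, 0.7, -0.6]
opening: 0.0632
grip_force: 0.0
```

```bash
python3 - <<'E'
from legs import *
legs((.6622,-.1219,.21,-.12),(.6622,-.1219,.128,-.12),(.6622,-.1219,.24,-.12),(.5597,-.306,.24,-.12),(.5597,-.306,.133,-.12))
c=robot.read_camera('top'); cv2.imwrite('pics/t2.png',cv2.resize(c['pixels'][130:280,340:510,::-1],None,fx=4,fy=4,interpolation=2))
E
```

```text
t 7.65 [ 0.5026 -0.3827  0.2048] yaw -0.120 open 0.063 grip 0.0 F [ 0.8  0.7 -0.6]
(0.6622, -0.1219, 0.21, -0.12) -> [ 2.12  -4.634 -0.093] spin -0.000 dist mm 306
(0.6622, -0.1219, 0.128, -0.12) -> [ 0.    -0.     1.367] spin 0.000 dist mm 82
(0.6622, -0.1219, 0.24, -0.12) -> [ 0.     0.    -1.867] spin 0.000 dist mm 112
(0.5597, -0.306, 0.24, -0.12) -> [-1.329  3.251  0.   ] spin 0.000 dist mm 211
(0.5597, -0.306, 0.133, -0.12) -> [ 0.    -0.     1.783] spin 0.000 dist mm 107
```

View pics/t2.png

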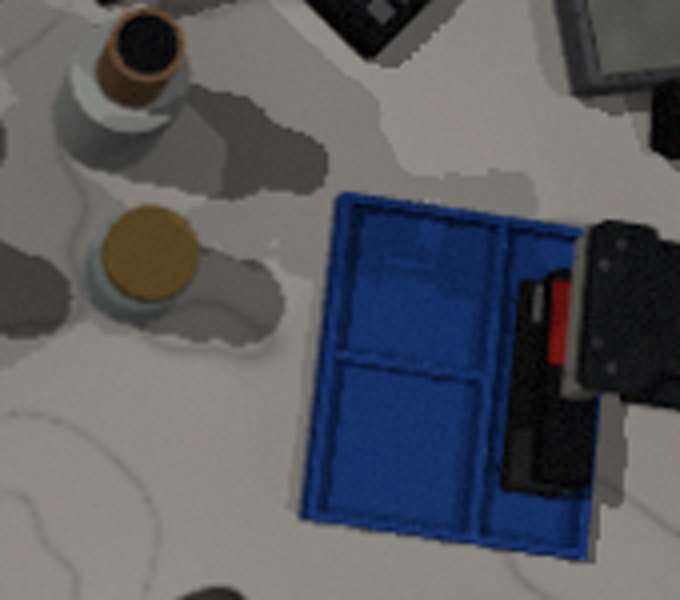

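The stapler rests square in the long compartment, crop (550,385), and the square compartments show at about (425,285) and (405,450). Film next.

>>> step_arm(
  motion=[
    [[0.3,-0.7,-0.09],0],
    [[0.7,-1.5,-0.09],0],
    [[1.1,-2.4,-0.09],0],
    [[1.5,-3.3,-0.09],0],
    [[1.9,-4.2,-0.09],0],
    [[2.12,-4.634,-0.09],0],
    [[2.12,-4.634,-0.09],0],
    [[2.12,-4.634,-0.09],0],
  ],
)

```text
time: 8.7
tool_pos: [0.6606, -0.1217, 0.2056]
tool_rot: [3.141, 0.002, -0.12]
contact_force: [-0.8, -0.5, 0.3]
opening: 0.063
grip_force: 0.0
```

>>> step_arm(
  motion=[
    [[0,0,0],0],
  ],
)

```text
time: 8.82
tool_pos: [0.6607, -0.1225, 0.2064]
tool_rot: [3.141, 0.001, -0.122]
contact_force: [0.1, 0.0, -0.9]
opening: 0.0634
grip_force: 0.0
```

```bash
python3 - <<'E'
from legs import *
legs((.6622,-.1219,.128,-.12))
c=robot.read_camera('top'); print(pix(c,[[.5597,-.306,.004],[.4643,-.2944,.004],[.5704,.3036,.004],[.4771,.3264,.004]]))
c=robot.read_camera('wrist'); cv2.imwrite('pics/w3.png',c['pixels'][:,:,::-1])
E
```

```text
t 8.82 [ 0.6607 -0.1225  0.2064] yaw -0.122 open 0.063 grip 0.0 F [ 0.1  0.  -0.9]
(0.6622, -0.1219, 0.128, -0.12) -> [ 0.025 -0.013  1.307] spin -0.002 dist mm 78
[[441.64997726 202.25709868]
 [437.51376964 241.53150368]
 [189.2659844  190.17710864]
 [176.77068373 228.73685242]]
```

View pics/w3.png

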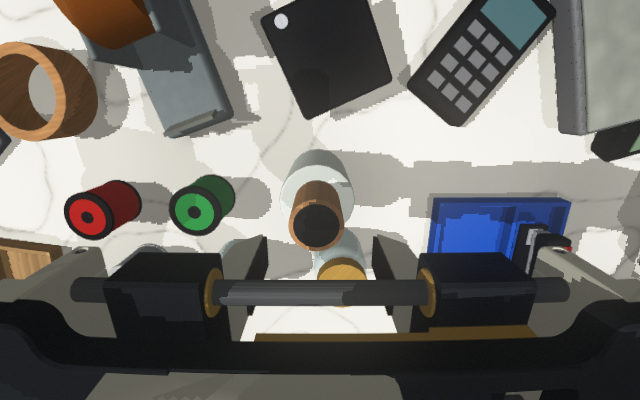

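The core stands midway between the jaws, mouth at (317,225), so I descend.

>>> step_arm(
  motion=[
    [[0.02,-0.01,0.6],0],
    [[0.02,-0.01,1.1],0],
    [[0.02,-0.01,1.3],0],
    [[0.02,-0.01,1.3],0],
  ],
)

```text
time: 9.43
tool_pos: [0.6623, -0.1211, 0.1285]
tool_rot: [-3.142, 0.001, -0.121]
contact_force: [0.4, -1.2, 0.6]
opening: 0.063
grip_force: 0.0
```

>>> step_arm(
  motion=[
    [[0,0,0],0],
    [[0,0,0],0],
    [[0,0,0],0],
    [[0,0,0],0],
    [[0,0,0],0],
  ],
  hand=200,
  squeeze=40,
)

```text
time: 10.05
tool_pos: [0.6631, -0.1206, 0.1297]
tool_rot: [3.141, -0.002, -0.12]
contact_force: [0.1, 1.0, 5.6]
opening: 0.0398
grip_force: 40.0
```

>>> step_arm(
  motion=[
    [[0,0,-0.3],0],
    [[0,0,-0.7],0],
    [[0,0,-1.2],0],
    [[0,0,-1.7],0],
    [[0,0,-1.87],0],
    [[0,0,-1.87],0],
  ],
)

```text
time: 10.8
tool_pos: [0.6625, -0.1207, 0.2411]
tool_rot: [3.141, -0.0, -0.12]
contact_force: [-0.5, -0.6, -4.5]
opening: 0.0396
grip_force: 40.0
```

```bash
python3 - <<'E'
from legs import *
legs((.5597,-.306,.24,-.12),(.5597,-.306,.133,-.12))
E
```

```text
t 10.80 [ 0.6625 -0.1207  0.2411] yaw -0.120 open 0.040 grip 40.0 F [-0.5 -0.6 -4.5]
(0.5597, -0.306, 0.24, -0.12) -> [-1.331  3.271  0.018] spin -0.000 dist mm 212
(0.5597, -0.306, 0.133, -0.12) -> [ 0.    -0.     1.783] spin 0.000 dist mm 107
```

>>> step_arm(
  motion=[
    [[-0.1,0.25,0],0],
    [[-0.3,0.7,0],0],
    [[-0.5,1.2,0],0],
    [[-0.7,1.7,0],0],
    [[-0.9,2.2,0],0],
    [[-1.1,2.7,0],0],
    [[-1.25,3.07,0],0],
    [[-1.33,3.27,0],0],
    [[-1.33,3.27,0],0],
    [[-1.33,3.27,0],0],
  ],
)

```text
time: 12.05
tool_pos: [0.5601, -0.3052, 0.2407]
tool_rot: [-3.141, 0.0, -0.12]
contact_force: [0.5, 0.1, -3.5]
opening: 0.0393
grip_force: 40.0
```

>>> step_arm(
  motion=[
    [[0,0,0.3],0],
    [[0,0,0.7],0],
    [[0,0,1.1],0],
    [[0,0,1.4],0],
    [[0,0,1.6],0],
    [[0,0,1.7],0],
    [[0,0,1.76],0],
    [[0,0,1.78],0],
    [[0,0,1.78],0],
  ],
)

```text
time: 13.18
tool_pos: [0.56, -0.3061, 0.1347]
tool_rot: [3.141, -0.001, -0.12]
contact_force: [-0.1, -0.5, -3.6]
opening: 0.0395
grip_force: 40.0
```

```bash
python3 - <<'E'
from legs import *
legs((.5597,-.306,.133,-.12))
E
```

```text
t 13.18 [ 0.56   -0.3061  0.1347] yaw -0.120 open 0.040 grip 40.0 F [-0.1 -0.5 -3.6]
(0.5597, -0.306, 0.133, -0.12) -> [-0.006 -0.     0.028] spin -0.000 dist mm 2
```

>>> step_arm(
  motion=[
    [[0,0,0.03],0],
    [[0,0,0.04],0],
    [[0,0,0.04],0],
  ],
)

```text
time: 13.55
tool_pos: [0.5603, -0.3061, 0.1337]
tool_rot: [3.14, -0.002, -0.12]
contact_force: [-3.3, 2.0, 4.8]
opening: 0.0396
grip_force: 40.0
```

>>> step_arm(
  motion=[
    [[0,0,0],0],
    [[0,0,0],0],
    [[0,0,0],0],
    [[0,0,0],0],
    [[0,0,-0.3],0],
    [[0,0,-0.7],0],
    [[0,0,-1.1],0],
    [[0,0,-1.3],0],
    [[0,0,-1.3],0],
  ],
  hand=50,
)

```text
time: 14.68
tool_pos: [0.5601, -0.3061, 0.2104]
tool_rot: [3.141, -0.001, -0.12]
contact_force: [0.3, 0.1, 0.1]
opening: 0.0737
grip_force: 0.0
```

```bash
python3 - <<'E'
from legs import *
legs((.572,.118,.2,0.),(.572,.118,.051,0.),(.572,.118,.2,0.),(.4643,-.2944,.2,-.12),(.4643,-.2944,.056,-.12))
E
```

```text
t 14.68 [ 0.5601 -0.3061  0.2104] yaw -0.120 open 0.074 grip 0.0 F [0.3 0.1 0.1]
(0.572, 0.118, 0.2, 0.0) -> [-0.651 -7.041  0.167] spin -0.120 dist mm 424
(0.572, 0.118, 0.051, 0.0) -> [ 0.    -0.     2.483] spin 0.000 dist mm 149
(0.572, 0.118, 0.2, 0.0) -> [ 0.     0.    -2.483] spin 0.000 dist mm 149
(0.4643, -0.2944, 0.2, -0.12) -> [-1.795  6.873  0.   ] spin 0.120 dist mm 426
(0.4643, -0.2944, 0.056, -0.12) -> [ 0.  -0.   2.4] spin 0.000 dist mm 144
```

>>> step_arm(
  motion=[
    [[-0.05,-0.5,0.0],0],
    [[-0.1,-1.3,0.1],-0.12],
    [[-0.2,-2.2,0.167],-0.12],
    [[-0.3,-3.2,0.167],-0.12],
    [[-0.4,-4.2,0.167],-0.12],
    [[-0.5,-5.2,0.167],-0.12],
    [[-0.6,-6.2,0.167],-0.12],
    [[-0.651,-7.041,0.167],-0.12],
    [[-0.651,-7.041,0.167],-0.12],
    [[-0.651,-7.041,0.167],-0.12],
  ],
)

```text
time: 15.92
tool_pos: [0.5713, 0.1179, 0.1987]
tool_rot: [3.141, 0.002, 0.0]
contact_force: [-0.6, -1.2, -0.6]
opening: 0.0741
grip_force: 0.0
```

>>> step_arm(
  motion=[
    [[0,0,0],0],
  ],
)

```text
time: 16.05
tool_pos: [0.5717, 0.1169, 0.1993]
tool_rot: [3.141, 0.001, -0.002]
contact_force: [-0.6, -0.6, -0.2]
opening: 0.0738
grip_force: 0.0
```

```bash
python3 - <<'E'
from legs import *
legs((.572,.118,.051,0.))
c=robot.read_camera('wrist'); cv2.imwrite('pics/w4.png',c['pixels'][:,:,::-1])
E
```

```text
t 16.05 [0.5717 0.1169 0.1993] yaw -0.002 open 0.074 grip 0.0 F [-0.6 -0.6 -0.2]
(0.572, 0.118, 0.051, 0.0) -> [ 0.007 -0.02   2.472] spin -0.002 dist mm 148
```

View pics/w4.png

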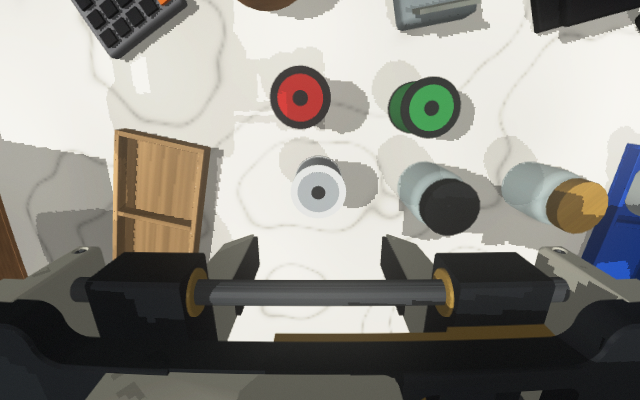

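The wire reel is centred between the jaws, hole at (318,192), and the dark jar is clear of the right finger. I descend and grip.

>>> step_arm(
  motion=[
    [[0,0,0.8],0],
    [[0,0,1.6],0],
    [[0,0,2.2],0],
    [[0,0,2.47],0],
    [[0,0,2.47],0],
  ],
)

```text
time: 16.73
tool_pos: [0.5716, 0.1175, 0.0511]
tool_rot: [3.141, 0.001, -0.001]
contact_force: [0.5, 0.9, 0.5]
opening: 0.0736
grip_force: 0.0
```

>>> step_arm(
  motion=[
    [[0,0,0],0],
    [[0,0,0],0],
    [[0,0,0],0],
    [[0,0,0],0],
  ],
  hand=170,
  squeeze=35,
)

```text
time: 17.23
tool_pos: [0.5726, 0.1183, 0.053]
tool_rot: [-3.141, -0.003, -0.0]
contact_force: [-0.2, -1.3, 6.7]
opening: 0.0554
grip_force: 35.0
```

>>> step_arm(
  motion=[
    [[0,0,-0.3],0],
    [[0,0,-0.8],0],
    [[0,0,-1.4],0],
    [[0,0,-2.0],0],
    [[0,0,-2.4],0],
    [[0,0,-2.48],0],
    [[0,0,-2.48],0],
  ],
)

```text
time: 18.1
tool_pos: [0.5712, 0.1182, 0.1995]
tool_rot: [3.141, 0.001, -0.0]
contact_force: [-0.2, 0.1, -3.3]
opening: 0.0552
grip_force: 35.0
```

```bash
python3 - <<'E'
from legs import *
legs((.4643,-.2944,.2,-.12),(.4643,-.2944,.056,-.12))
E
```

```text
t 18.10 [0.5712 0.1182 0.1995] yaw -0.000 open 0.055 grip 35.0 F [-0.2  0.1 -3.3]
(0.4643, -0.2944, 0.2, -0.12) -> [-1.781e+00  6.877e+00 -4.000e-03] spin 0.120 dist mm 426
(0.4643, -0.2944, 0.056, -0.12) -> [ 0.  -0.   2.4] spin 0.000 dist mm 144
```

>>> step_arm(
  motion=[
    [[-0.1,0.4,0],0.0],
    [[-0.28,1.1,0],0.02],
    [[-0.48,1.85,0],0.04],
    [[-0.67,2.6,0],0.06],
    [[-0.87,3.35,0],0.08],
    [[-1.06,4.1,0],0.1],
    [[-1.25,4.85,0],0.12],
    [[-1.45,5.6,0],0.12],
    [[-1.65,6.35,0],0.12],
    [[-1.78,6.88,0],0.12],
  ],
)

```text
time: 19.35
tool_pos: [0.4635, -0.296, 0.1986]
tool_rot: [-3.14, 0.003, -0.121]
contact_force: [1.3, 0.3, -3.1]
opening: 0.0552
grip_force: 35.0
```

>>> step_arm(
  motion=[
    [[0,0,0],0],
    [[0,0,0.3],0],
    [[0,0,0.8],0],
    [[0,0,1.3],0],
    [[0,0,1.8],0],
    [[0,0,2.1],0],
    [[0,0,2.3],0],
    [[0,0,2.38],0],
    [[0,0,2.38],0],
  ],
)

```text
time: 20.48
tool_pos: [0.4651, -0.2945, 0.0579]
tool_rot: [3.141, -0.0, -0.12]
contact_force: [0.4, -0.1, -3.8]
opening: 0.055
grip_force: 35.0
```

```bash
python3 - <<'E'
from legs import *
legs((.4643,-.2944,.055,-.12))
E
```

```text
t 20.48 [ 0.4651 -0.2945  0.0579] yaw -0.120 open 0.055 grip 35.0 F [ 0.4 -0.1 -3.8]
(0.4643, -0.2944, 0.055, -0.12) -> [-0.013  0.     0.048] spin 0.000 dist mm 3
```

Lower about 3 mm, release to about 73 mm opening, rise.

>>> step_arm(
  motion=[
    [[0,0,0.03],0],
    [[0,0,0.05],0],
    [[0,0,0.05],0],
  ],
)

```text
time: 20.85
tool_pos: [0.4654, -0.2949, 0.0569]
tool_rot: [3.14, -0.002, -0.12]
contact_force: [-4.1, 3.2, 13.7]
opening: 0.0552
grip_force: 35.0
```

>>> step_arm(
  motion=[
    [[0,0,0],0],
    [[0,0,0],0],
    [[0,0,0],0],
    [[0,0,-0.2],0],
    [[0,0,-0.7],0],
    [[0,0,-1.4],0],
    [[0,0,-2.1],0],
    [[0,0,-2.4],0],
    [[0,0,-2.4],0],
  ],
  hand=55,
)

```text
time: 21.98
tool_pos: [0.4655, -0.2951, 0.2007]
tool_rot: [3.139, -0.004, -0.12]
contact_force: [-1.5, -0.3, -0.3]
opening: 0.072
grip_force: 0.0
```

```bash
python3 - <<'E'
from legs import *
legs((.563,-.134,.2,0.),(.563,-.134,.063,0.),(.563,-.134,.2,0.),(.5704,.3036,.2,-.24),(.5704,.3036,.067,-.24))
c=robot.read_camera('side'); cv2.imwrite('pics/s3.png',cv2.resize(c['pixels'][60:260,220:480,::-1],None,fx=3,fy=3))
E
```

```text
t 21.98 [ 0.4655 -0.2951  0.2007] yaw -0.120 open 0.072 grip 0.0 F [-1.5 -0.3 -0.3]
(0.563, -0.134, 0.2, 0.0) -> [ 1.291 -2.86   0.009] spin -0.120 dist mm 188
(0.563, -0.134, 0.063, 0.0) -> [ 0.    -0.     2.283] spin 0.000 dist mm 137
(0.563, -0.134, 0.2, 0.0) -> [ 0.     0.    -2.283] spin 0.000 dist mm 137
(0.5704, 0.3036, 0.2, -0.24) -> [ 0.123 -7.293 -0.   ] spin 0.240 dist mm 438
(0.5704, 0.3036, 0.067, -0.24) -> [-0.    -0.     2.217] spin 0.000 dist mm 133
```

View pics/s3.png

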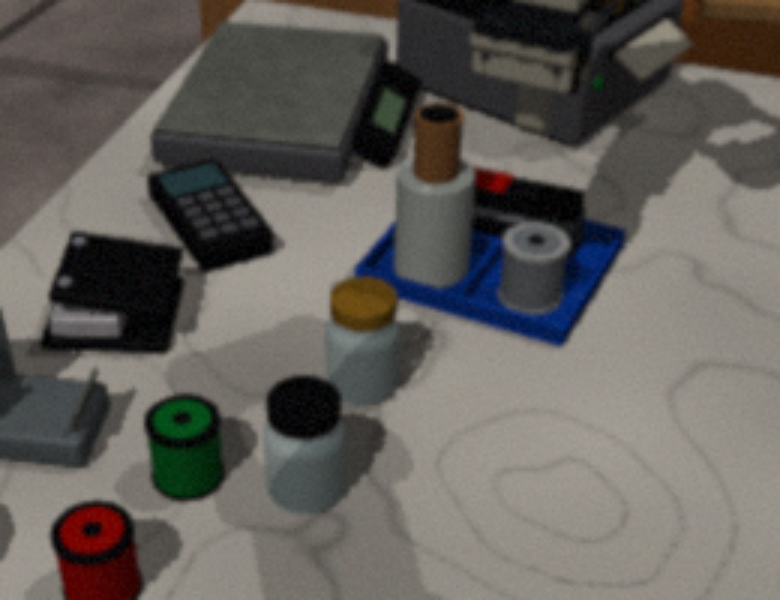

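The film roll (435,190) and wire reel (535,265) stand upright in their square compartments, with the stapler behind them. Next is the brass-lidded jar.

>>> step_arm(
  motion=[
    [[0.2,-0.4,0],0],
    [[0.5,-1.1,0],-0.06],
    [[0.8,-1.8,0],-0.12],
    [[1.1,-2.5,0],-0.12],
    [[1.29,-2.86,0],-0.12],
    [[1.29,-2.86,0],-0.12],
    [[1.29,-2.86,0],-0.12],
    [[1.29,-2.86,0],-0.12],
  ],
  hand=32,
)

```text
time: 23.02
tool_pos: [0.5617, -0.1345, 0.1982]
tool_rot: [3.142, 0.001, -0.002]
contact_force: [-1.0, -0.2, 0.3]
opening: 0.0805
grip_force: 0.0
```

```bash
python3 - <<'E'
from legs import *
legs((.563,-.134,.056,0.))
c=robot.read_camera('wrist'); cv2.imwrite('pics/w5.png',c['pixels'][:,:,::-1])
E
```

```text
t 23.02 [ 0.5617 -0.1345  0.1982] yaw -0.002 open 0.081 grip 0.0 F [-1.  -0.2  0.3]
(0.563, -0.134, 0.056, 0.0) -> [ 0.024 -0.008  2.371] spin -0.002 dist mm 142
```

View pics/w5.png

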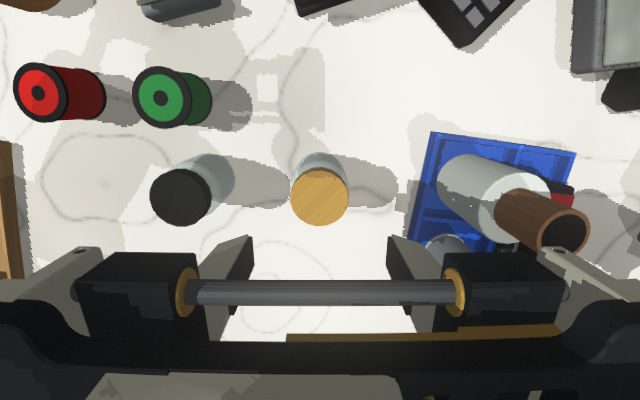

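The brass lid is centred at (320,198), so I descend and grip.

>>> step_arm(
  motion=[
    [[0.02,0,0.8],0],
    [[0.02,0,1.5],0],
    [[0.02,0,2.1],0],
    [[0.02,0,2.37],0],
    [[0.02,0,2.37],0],
  ],
)

```text
time: 23.7
tool_pos: [0.5631, -0.1339, 0.0559]
tool_rot: [-3.141, 0.001, -0.001]
contact_force: [0.6, -0.6, 1.1]
opening: 0.0799
grip_force: 0.0
```

>>> step_arm(
  motion=[
    [[0,0,0],0],
    [[0,0,0],0],
    [[0,0,0],0],
    [[0,0,0],0],
    [[0,0,0],0],
  ],
  hand=170,
  squeeze=35,
)

```text
time: 24.32
tool_pos: [0.5642, -0.1338, 0.0576]
tool_rot: [3.141, -0.002, -0.0]
contact_force: [-1.1, -0.3, 6.2]
opening: 0.0592
grip_force: 35.0
```

>>> step_arm(
  motion=[
    [[0,0,-0.3],0],
    [[0,0,-0.8],0],
    [[0,0,-1.4],0],
    [[0,0,-2.0],0],
    [[0,0,-2.5],0],
    [[0,0,-2.6],0],
    [[0,0,-2.6],0],
  ],
)

```text
time: 25.2
tool_pos: [0.5631, -0.1333, 0.2116]
tool_rot: [-3.141, 0.001, -0.0]
contact_force: [-0.1, -0.5, -1.7]
opening: 0.059
grip_force: 35.0
```

```bash
python3 - <<'E'
from legs import *
legs((.5704,.3036,.21,-.24),(.5704,.3036,.061,-.24))
E
```

```text
t 25.20 [ 0.5631 -0.1333  0.2116] yaw -0.000 open 0.059 grip 35.0 F [-0.1 -0.5 -1.7]
(0.5704, 0.3036, 0.21, -0.24) -> [ 0.12  -7.282  0.029] spin 0.240 dist mm 437
(0.5704, 0.3036, 0.061, -0.24) -> [-0.    -0.     2.483] spin 0.000 dist mm 149
```

>>> step_arm(
  motion=[
    [[0.01,-0.4,0],0.0],
    [[0.02,-1.1,0],0.03],
    [[0.03,-1.9,0],0.06],
    [[0.04,-2.7,0],0.1],
    [[0.06,-3.5,0],0.14],
    [[0.07,-4.3,0],0.18],
    [[0.08,-5.1,0],0.2],
    [[0.1,-5.9,0],0.22],
    [[0.11,-6.7,0],0.24],
    [[0.12,-7.28,0],0.24],
  ],
)

```text
time: 26.45
tool_pos: [0.5697, 0.3052, 0.2098]
tool_rot: [3.14, 0.003, -0.239]
contact_force: [-1.0, -1.4, -2.0]
opening: 0.059
grip_force: 35.0
```

>>> step_arm(
  motion=[
    [[0,0,0],0],
    [[0,0,0.3],0],
    [[0,0,0.8],0],
    [[0,0,1.3],0],
    [[0,0,1.8],0],
    [[0,0,2.2],0],
    [[0,0,2.4],0],
    [[0,0,2.46],0],
    [[0,0,2.46],0],
  ],
)

```text
time: 27.58
tool_pos: [0.5711, 0.3031, 0.0652]
tool_rot: [-3.141, -0.001, -0.24]
contact_force: [1.5, 0.5, -1.8]
opening: 0.0593
grip_force: 35.0
```

```bash
python3 - <<'E'
from legs import *
legs((.5704,.3036,.0605,-.24))
c=robot.read_camera('side'); cv2.imwrite('pics/s4.png',cv2.resize(c['pixels'][200:400,160:400,::-1],None,fx=3,fy=3))
E
```

```text
t 27.57 [0.5711 0.3031 0.0652] yaw -0.240 open 0.059 grip 35.0 F [ 1.5  0.5 -1.8]
(0.5704, 0.3036, 0.0605, -0.24) -> [-0.013 -0.005  0.078] spin -0.000 dist mm 5
```

View pics/s4.png

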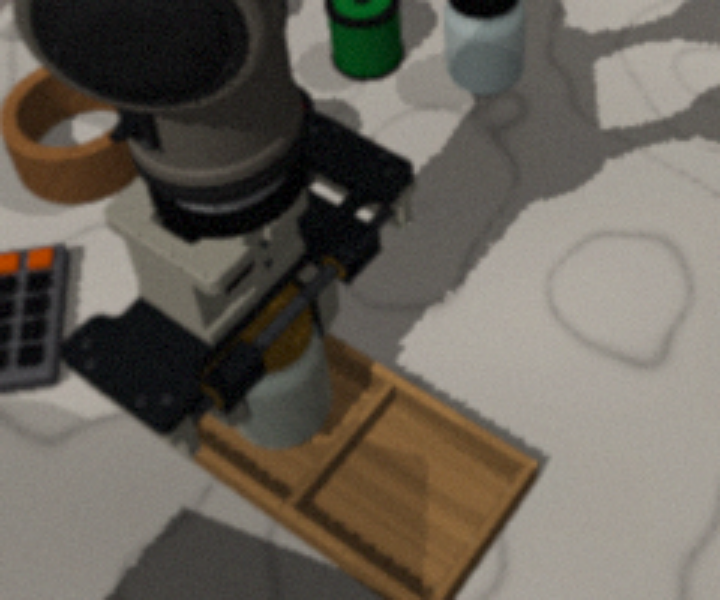

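The jar is inside the far compartment at (290,400) in the crop. I lower it 4 mm and release.

>>> step_arm(
  motion=[
    [[0,0,0.04],0],
    [[0,0,0.07],0],
    [[0,0,0.07],0],
  ],
)

```text
time: 28.0
tool_pos: [0.5711, 0.3034, 0.0617]
tool_rot: [-3.141, -0.001, -0.24]
contact_force: [-2.8, 1.0, 5.1]
opening: 0.0592
grip_force: 35.0
```

>>> step_arm(
  motion=[
    [[0,0,0],0],
    [[0,0,0],0],
    [[0,0,0],0],
    [[0,0,0],0],
    [[0,0,-0.3],0],
    [[0,0,-0.8],0],
    [[0,0,-1.5],0],
    [[0,0,-2.2],0],
    [[0,0,-2.4],0],
    [[0,0,-2.4],0],
  ],
  hand=40,
)

```text
time: 29.25
tool_pos: [0.5709, 0.3034, 0.2056]
tool_rot: [-3.141, -0.002, -0.24]
contact_force: [0.1, -0.8, -0.2]
opening: 0.0771
grip_force: 0.0
```

```bash
python3 - <<'E'
from legs import *
legs((.6621,.1339,.2,0.),(.6621,.1339,.05,0.),(.6621,.1339,.2,0.),(.4771,.3264,.2,-.24),(.4771,.3264,.055,-.24))
E
```

```text
t 29.25 [0.5709 0.3034 0.2056] yaw -0.240 open 0.077 grip 0.0 F [ 0.1 -0.8 -0.2]
(0.6621, 0.1339, 0.2, 0.0) -> [2.148 2.382 0.094] spin -0.240 dist mm 193
(0.6621, 0.1339, 0.05, 0.0) -> [ 0.  -0.   2.5] spin 0.000 dist mm 150
(0.6621, 0.1339, 0.2, 0.0) -> [ 0.   0.  -2.5] spin 0.000 dist mm 150
(0.4771, 0.3264, 0.2, -0.24) -> [-3.083 -3.208 -0.   ] spin 0.240 dist mm 267
(0.4771, 0.3264, 0.055, -0.24) -> [-0.    -0.     2.417] spin 0.000 dist mm 145
```

>>> step_arm(
  motion=[
    [[0.3,0.35,0.09],0],
    [[0.8,0.9,0.09],-0.1],
    [[1.3,1.45,0.09],-0.2],
    [[1.8,2.0,0.09],-0.24],
    [[2.15,2.38,0.09],-0.24],
    [[2.15,2.38,0.09],-0.24],
    [[2.15,2.38,0.09],-0.24],
    [[2.15,2.38,0.09],-0.24],
  ],
)

```text
time: 30.25
tool_pos: [0.6614, 0.1352, 0.1987]
tool_rot: [-3.142, 0.001, 0.001]
contact_force: [-0.1, 0.6, 0.5]
opening: 0.0772
grip_force: 0.0
```

```bash
python3 - <<'E'
from legs import *
legs((.6621,.1339,.05,0.))
c=robot.read_camera('wrist'); cv2.imwrite('pics/w6.png',c['pixels'][:,:,::-1])
E
```

```text
t 30.25 [0.6614 0.1352 0.1987] yaw 0.001 open 0.077 grip 0.0 F [-0.1  0.6  0.5]
(0.6621, 0.1339, 0.05, 0.0) -> [0.015 0.021 2.478] spin 0.001 dist mm 149
```

View pics/w6.png

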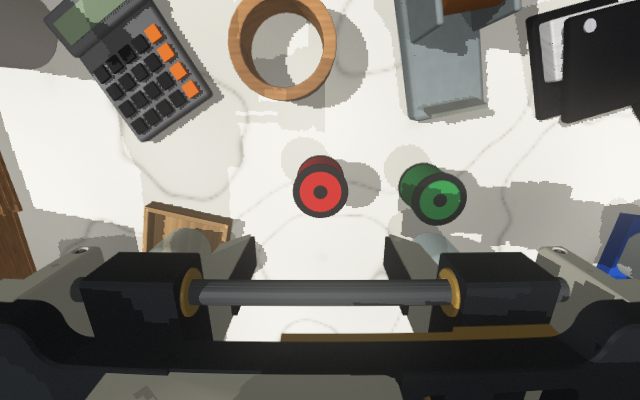

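The red reel is centred at (320,190), with the green reel clear on the right. I descend and grip.

>>> step_arm(
  motion=[
    [[0,0.01,0.8],0],
    [[0,0.01,1.6],0],
    [[0,0.01,2.2],0],
    [[0,0.01,2.48],0],
    [[0,0.01,2.48],0],
  ],
)

```text
time: 30.92
tool_pos: [0.6616, 0.1338, 0.0498]
tool_rot: [3.141, 0.001, 0.0]
contact_force: [0.7, -0.8, 0.0]
opening: 0.0774
grip_force: 0.0
```

>>> step_arm(
  motion=[
    [[0,0,0],0],
    [[0,0,0],0],
    [[0,0,0],0],
    [[0,0,0],0],
    [[0,0,0],0],
  ],
  hand=170,
  squeeze=30,
)

```text
time: 31.55
tool_pos: [0.6628, 0.1334, 0.0518]
tool_rot: [-3.141, -0.002, -0.0]
contact_force: [-0.7, 0.2, 6.0]
opening: 0.0553
grip_force: 30.0
```

>>> step_arm(
  motion=[
    [[0,0,-0.3],0],
    [[0,0,-0.8],0],
    [[0,0,-1.4],0],
    [[0,0,-2.0],0],
    [[0,0,-2.5],0],
    [[0,0,-2.6],0],
    [[0,0,-2.6],0],
  ],
)

```text
time: 32.42
tool_pos: [0.6618, 0.1333, 0.2061]
tool_rot: [3.141, 0.0, -0.0]
contact_force: [-0.8, 0.0, -1.7]
opening: 0.0555
grip_force: 30.0
```

```bash
python3 - <<'E'
from legs import *
legs((.56,.2,.206,0.),(.4771,.3264,.206,-.24),(.4771,.3264,.055,-.24))
E
```

```text
t 32.42 [0.6618 0.1333 0.2061] yaw -0.000 open 0.055 grip 30.0 F [-0.8  0.  -1.7]
(0.56, 0.2, 0.206, 0.0) -> [-1.697 -1.112  0.002] spin -0.000 dist mm 122
(0.4771, 0.3264, 0.206, -0.24) -> [-1.382 -2.107 -0.   ] spin 0.240 dist mm 151
(0.4771, 0.3264, 0.055, -0.24) -> [-0.    -0.     2.517] spin 0.000 dist mm 151
```

>>> step_arm(
  motion=[
    [[-0.2,-0.2,0],0.0],
    [[-0.6,-0.62,0],0.03],
    [[-1.0,-1.05,0],0.07],
    [[-1.4,-1.47,0],0.11],
    [[-1.8,-1.88,0],0.15],
    [[-2.2,-2.3,0],0.19],
    [[-2.6,-2.72,0],0.22],
    [[-2.9,-3.03,0],0.24],
    [[-3.08,-3.22,0],0.24],
    [[-3.08,-3.22,0],0.24],
  ],
)

```text
time: 33.67
tool_pos: [0.4762, 0.3272, 0.2058]
tool_rot: [3.141, 0.001, -0.238]
contact_force: [-0.7, -1.1, -1.1]
opening: 0.0552
grip_force: 30.0
```

>>> step_arm(
  motion=[
    [[0,0,0],0],
    [[0,0,0.3],0],
    [[0,0,0.8],0],
    [[0,0,1.3],0],
    [[0,0,1.8],0],
    [[0,0,2.2],0],
    [[0,0,2.4],0],
    [[0,0,2.48],0],
    [[0,0,2.48],0],
  ],
)

```text
time: 34.8
tool_pos: [0.4778, 0.3265, 0.0579]
tool_rot: [-3.141, -0.001, -0.241]
contact_force: [-0.9, -0.5, -0.5]
opening: 0.0554
grip_force: 30.0
```

```bash
python3 - <<'E'
from legs import *
legs((.4771,.3264,.0545,-.24))
E
```

```text
t 34.80 [0.4778 0.3265 0.0579] yaw -0.241 open 0.055 grip 30.0 F [-0.9 -0.5 -0.5]
(0.4771, 0.3264, 0.0545, -0.24) -> [-0.011  0.004  0.057] spin -0.001 dist mm 4
```

>>> step_arm(
  motion=[
    [[0,0,0.04],0],
    [[0,0,0.055],0],
    [[0,0,0.055],0],
  ],
)

```text
time: 35.17
tool_pos: [0.4779, 0.3268, 0.0558]
tool_rot: [-3.14, -0.002, -0.24]
contact_force: [-1.0, -0.5, 5.9]
opening: 0.0552
grip_force: 30.0
```

>>> step_arm(
  motion=[
    [[0,0,0],0],
    [[0,0,0],0],
    [[0,0,0],0],
    [[0,0,0],0],
    [[0,0,-0.3],0],
    [[0,0,-0.8],0],
    [[0,0,-1.5],0],
    [[0,0,-2.2],0],
    [[0,0,-2.9],0],
    [[0,0,-3.0],0],
  ],
  hand=40,
)

```text
time: 36.42
tool_pos: [0.4785, 0.3272, 0.2376]
tool_rot: [-3.138, -0.005, -0.24]
contact_force: [-0.0, -0.2, -0.1]
opening: 0.0774
grip_force: 0.0
```

>>> step_arm(
  motion=[
    [[-0.8,0.7,0],0],
    [[-1.5,1.5,0],0],
    [[-1.5,2.3,0],0],
    [[-1.5,3.0,0],0],
    [[-1.5,3.6,0],0],
    [[-1.5,3.6,0],0],
  ],
)

```text
time: 37.17
tool_pos: [0.3376, 0.1367, 0.2337]
tool_rot: [3.141, 0.001, -0.243]
contact_force: [0.1, -0.3, -0.3]
opening: 0.0774
grip_force: 0.0
```

```bash
python3 - <<'E'
from legs import *
legs()
a=robot.read_camera('top')['pixels'][110:290,130:510]; b=robot.read_camera('side')['pixels'][60:400,180:480]
cv2.imwrite('pics/end.png',np.vstack([cv2.resize(a,(600,284)),cv2.resize(b[30:340],(600,310))])[:,:,::-1])
E
```

```text
t 37.17 [0.3376 0.1367 0.2337] yaw -0.243 open 0.077 grip 0.0 F [ 0.1 -0.3 -0.3]
```

View pics/end.png

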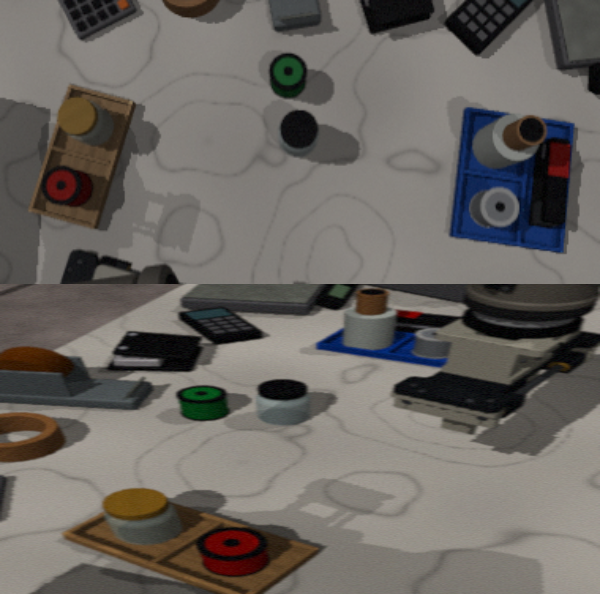

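All five things stand in their compartments: jar (80,117) and red reel (67,187) in the wooden tray, film (510,140), wire (495,207) and stapler (552,180) in the blue one. The green reel (288,73) and dark jar (299,130) are where they were.

```bash
python3 -c "
from cell import robot
print(robot.hand_in())"
```

```text
the job is handed in; nothing more can be done
None
```

I handed the job in at about 37 s: the last pictures show all five things in their compartments and the green reel and black-lidded jar where they stood, though the hand-in gave no verdict.

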